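# Stand the ball stake up on the jeweller's bench

## Task

Two steel forming stakes lie on the jeweller's bench. Tip the one with the round ball head up until it stands upright by itself on its square foot, right where it lies: let it pivot on the edge of its foot, which stays down on the bench, rather than picking the whole stake up or dragging it elsewhere. Leave the flat-headed stake lying undisturbed.

Things in the scene. Friction and masses are not known exactly. Their poses are not given: they have to be found in the camera images.
- ball_stake: Ball stake, bare steel, 0.8 kg, 167 mm long: square foot plate 70 x 70 x 12 mm, round shaft 14 mm thick, plain ball 34 mm in diameter on the end. Origin: centre of the foot's underside; x along the shaft to the ball; y, z parallel to the foot's sides. Starts lying on a side of the foot and the ball, z up, x pointing away from the robot (within 26 degrees) and 7 degrees down. Upright: x up, origin at bench height.
- ball (a point): Centre of the ball, 150 mm from the foot's underside, 17 mm above the bench when lying, 150 mm when standing. Pinched from above across the shaft, it swivels in the grip. Tipped up, the stake turns about the foot's outer lower edge (its own x = 0, z = -35 mm); the standing foot's centre and the ball end 35 mm beyond that edge, on the side away from where the ball lay.
- flat_stake: The other stake, to be left alone: the same foot and shaft, but its head is a flat disc 48 mm in diameter and 14 mm thick; 156 mm long. It lies in the same way, on the other side of the bench's middle line. Origin at the centre of the foot's underside, x along the shaft towards the disc.

How it is judged:
By the outcome, as a careful person would: the job done as asked, in the order asked, and still so for the second after the job is handed in, with the robot touching nothing.
It also fails if it takes over 40 s, if anything falls off the work surface, if the arm or the gripper's body presses on something with over 40 N, if the wrist force passes 120 N, or if a joint passes its speed limit or range.

## Robot

A 6-joint arm with a two-finger parallel gripper is mounted at the origin on the work surface. World frame = base frame: x ahead of the robot, y to its left, z up, the work surface at z = 0. Lengths are in m, angles in rad, forces in N, time in s.
With the tool pointing down it reaches from about 0.3 to 0.85 m from the base axis. Payload 5.4 kg.
Tool frame: the origin (TCP) lies midway between the tips of the shut fingers; the grasp point (between the pads) lies robot.hold_point_z behind it (robot.hold_point_z is the distance from the TCP to the grasp point, in m); y points along the fingers, z is the direction in which the jaws open and shut, and the axes are right-handed (so a half turn about y gives the same grasp; the last joint's range is limited). The gripper opens to 85 mm and grips with 20 to 120 N. Pads are 22 mm wide; open, the fingers measure 114 mm over their backs; the gripper's body (76 mm by 85 mm) begins 54 mm behind the grasp point. The pads swing forward as they close: fully open they stand 13 mm farther back than shut.
Start: joints at [1.012, 0.158, 1.597, -0, 1.386, -0.21], TCP at [0.197, 0.54, 0.231] pointing down, gripper open.
Joint ranges: [-2.91, 2.91], [-0.94, 2.29], [0.18, 2.7], [-1.29, 4.43], [0.17, 2.64], [-3, 3]. Speed limits (rad/s): [2.57, 2.57, 3.14, 3.14, 3.14, 3.14].

## Interface

Orientations are given as a rotation vector (axis times angle).
In Python, from plant import robot gives the robot as it stands.
- The arm moves only by the tool play_rows, never from a script. Its argument "targets" is a list of rows, each a list of 5 numbers: the shift along the tool's x, y, z in mm, then the turn about the tool's y in degrees, then the finger opening in mm, from 0 to 85.4. A call has 1 to 8 rows; each row is the pose to reach, as a shift and turn from the pose measured when the call began, along the tool's axes at that moment; what a row does not reach only later rows make up. A row lasts 1/10 s, in which the tool goes at most 50 mm and 8.59 degrees, less where a joint would pass 70% of its speed; a pose out of reach is approached as far as the arm can. A call with a gripper value outside its range is refused whole. The fingers move at their own pace and stop on an object; "force" is the grip in N (left out, the last holds). Time passes only in rows, so rows that repeat a pose let the fingers close. It gives the time, the measured TCP pose, the force and the opening at its end, in the units of the state.
- robot.state(): the state, without advancing time (a new reading comes with each control period).
- robot.grab_frame(name): name is "scene" or "top" or "wrist"; returns a dict with "pixels" (400x640x3 uint8, blue, green, red), "camera_matrix" (3x3 intrinsics, pixels), "k1" (the pictures are not rectified: a ray, as slopes to the right and down, at radius r is drawn at 1 + k1 r^2 times it, then the intrinsics apply), "xyz" and "rotation" of the camera in the world; the wrist camera has in their place "tool_from_camera" (4x4, takes a point from camera to tool coordinates, whose origin is the TCP and whose axes are the tool frame's). Camera axes: x right, y up, looking along -z (the intrinsics and any distortion apply to the point x, -y, -z); pixel columns grow to the right and rows downward; lengths in m; the calibration is good to about 2 mm. A picture is of the moment at which its call begins: read the wrist's pose just before it. There is no depth.
- robot.finish_job(): hands the job in, once; it reports no verdict.
The state is a dict: "clock": time; "qpos": joint angles; "qvel": joint speeds; "tau": joint torques, N m; "eef_pos": TCP position; "orientation": TCP orientation; "ft_force": force on the tool from outside, world axes, zero at the start; "ft_torque": the same for the moment, N m; "finger_gap": opening from 0.0 (shut) to 1.0 (fully open).
Only numpy, scipy, OpenCV 4.12 (cv2) and the standard library are available. Lean on these libraries where they do the work, as an engineer would, in place of code of your own. Each camera call takes 0.05 s, during which the arm holds its last target.

## Working session

There is one attempt and no reset: what is moved stays moved. The work goes in short steps, Python scripts to look and compute and a tool call to move; the robot and the scene stay as the last step left them, time stands still between calls to the robot, and variables do not carry over. Pictures are saved under pics/ and viewed, and the job is handed in when it is done.

Besides the shell and the picture viewer there is one more tool, called after "Call:" as name(argument=value, ...) on one line, values as JSON. play_rows: Moves the arm, as the interface text tells. Its arguments: {"type":"object","properties":{"targets":{"type":"array","items":{"type":"array","items":{"type":"number"}}},"force":{"type":"number"}},"required":["targets"]}

```bash
ls; mkdir -p pics; python3 - <<'E'
from plant import robot
import cv2
s=robot.state()
for k,v in s.items(): print(k,v)
print(robot.hold_point_z)
for n in ("scene","top"):
    f=robot.grab_frame(n)
    cv2.imwrite(f"pics/{n}0.png",f["pixels"])
    print(n,f["camera_matrix"],f["k1"],f["xyz"],f["rotation"])
E
```

```text
pics
clock 0.0
qpos [ 1.01191495e+00  1.59078222e-01  1.59826024e+00  5.67520533e-07
  1.38621848e+00 -2.10125164e-01]
qvel [-0.0012014   0.00020435  0.00196102 -0.00109999  0.00052498 -0.00030242]
tau [ 9.58833298e-04 -3.96014822e+01 -3.31427228e+01 -2.14489614e-04
  8.65863607e-03  1.21516885e-05]
eef_pos [0.19619205 0.53983551 0.2302865 ]
orientation [-1.55524167  0.27431152 -0.27314822]
ft_force [-0.3324689   0.75902928 -0.50205129]
ft_torque [0.02051065 0.03097944 0.02312164]
finger_gap 1.0010044238497091
0.0187
scene [[381.14991379   0.         321.50890855]
 [  0.         381.14991379 205.16823316]
 [  0.           0.           1.        ]] -0.0191424264201029 [1.05065465 0.24971928 0.50236513] [0.55545726 0.92427989 1.87056698]
top [[370.42837034   0.         318.42488935]
 [  0.         370.42837034 197.93086047]
 [  0.           0.           1.        ]] -0.08479244774674233 [0.49058023 0.00333839 0.70232952] [ 0.0918331  -0.1487036  -1.55775019]
```

View pics/scene0.png

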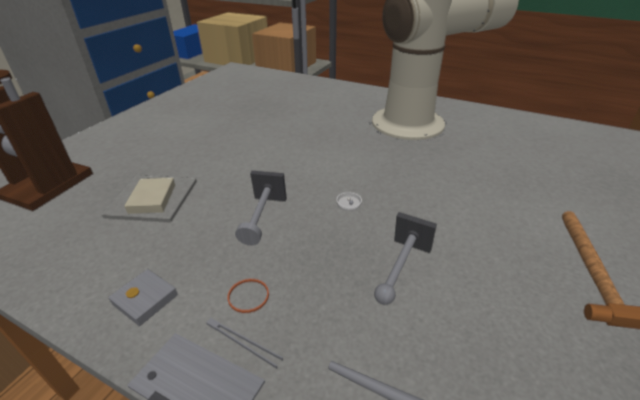

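View pics/top0.png

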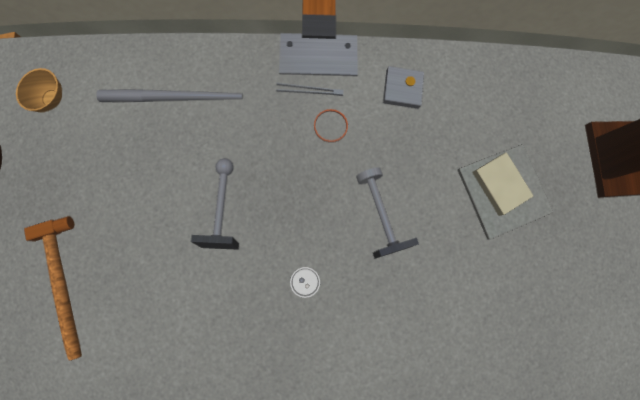

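Ball stake: in the top view its ball is at about (224,167) and its foot at about (214,242). In the scene view the ball is at about (385,293) and the foot at about (415,232). The flat stake lies on the right in the top view. Next I measure these precisely.

```bash
cat > h.py <<'E'
import numpy as np, cv2
from scipy.spatial.transform import Rotation as R
def ray(f,u,v):
    K=f["camera_matrix"]; k=f["k1"]
    d=np.array([(u-K[0,2])/K[0,0],(v-K[1,2])/K[1,1]]); s=d.copy()
    for _ in range(30): s=d/(1+k*(s@s))
    r=np.asarray(f["rotation"]); M=R.from_rotvec(r).as_matrix() if r.size==3 else r
    w=M@np.array([s[0],-s[1],-1.]); return np.array(f["xyz"]),w/np.linalg.norm(w)
def onz(f,u,v,z):
    o,w=ray(f,u,v); return o+w*(z-o[2])/w[2]
def cross(r1,r2):
    (a,u),(b,v)=r1,r2
    t=np.linalg.lstsq(np.c_[u,-v],b-a,rcond=None)[0]
    p,q=a+u*t[0],b+v*t[1]; return (p+q)/2,np.linalg.norm(p-q)
def proj(f,p):
    r=np.asarray(f["rotation"]); M=R.from_rotvec(r).as_matrix() if r.size==3 else r
    c=M.T@(np.asarray(p)-f["xyz"]); s=np.array([c[0],-c[1]])/-c[2]
    s=s*(1+f["k1"]*(s@s)); K=f["camera_matrix"]
    return K[0,0]*s[0]+K[0,2],K[1,1]*s[1]+K[1,2]
E
python3 - <<'E'
import cv2
for n,(x0,y0,x1,y1) in {"scene":(360,200,450,310),"top":(180,150,260,260)}.items():
    im=cv2.imread(f"pics/{n}0.png")[y0:y1,x0:x1]
    cv2.imwrite(f"pics/{n}0z.png",cv2.resize(im,None,fx=5,fy=5,interpolation=cv2.INTER_CUBIC))
E
```

```text
(no output)
```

View pics/scene0z.png

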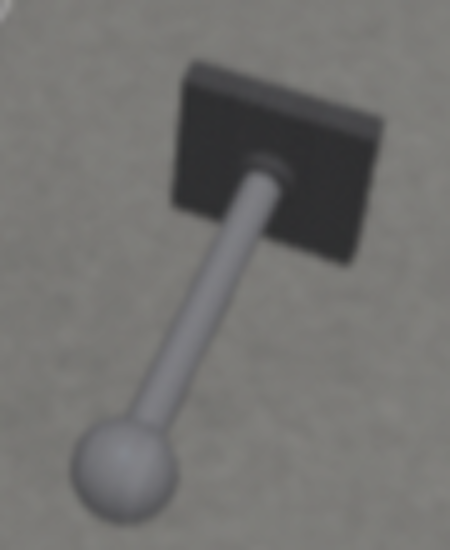

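View pics/top0z.png

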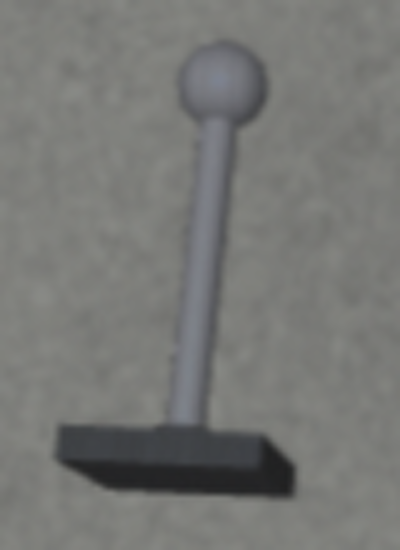

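```bash
cat > m.py <<'E'
from h import *
from plant import robot
T=robot.grab_frame("top"); S=robot.grab_frame("scene")
def tp(U,V): return 180+(U+.5)/5-.5,150+(V+.5)/5-.5
def sp(U,V): return 360+(U+.5)/5-.5,200+(V+.5)/5-.5
# refine ball via hough
for f,(u,v),n in ((T,tp(223,83),'top'),(S,sp(124,470),'scene')):
    g=cv2.cvtColor(f["pixels"],cv2.COLOR_BGR2GRAY)
    x0,y0=int(u)-20,int(v)-20
    c=cv2.resize(g[y0:y0+40,x0:x0+40],None,fx=8,fy=8,interpolation=cv2.INTER_CUBIC)
    h=cv2.HoughCircles(c,cv2.HOUGH_GRADIENT,1,400,param1=60,param2=10,minRadius=56,maxRadius=100)
    print(n,(u,v),None if h is None else (x0+h[0,0,0]/8-.44,y0+h[0,0,1]/8-.44,h[0,0,2]/8))
b,e=cross(ray(T,*tp(223,83)),ray(S,*sp(124,470))); print("ball",b,e)
print("ball z17 top",onz(T,*tp(223,83),.017),"scene",onz(S,*sp(124,470),.017))
# shaft axis pts in top near foot (z: x=12 -> ~.0335) and scene
print("shaft foot top",onz(T,*tp(187,427),.0335),"scene",onz(S,*sp(265,172),.0335))
for n,p,z in (("TL",(57,425),.0684),("TR",(262,435),.0684),("bTR",(268,468),.0695),("bTL",(58,459),.0695),("botL",(110,488),0),("botR",(295,495),0)):
    print(n,onz(T,*tp(*p),z))
for n,p,z in (("fbL",(172,207),-0.00),("fbR",(350,265),-0.0),("ftL",(186,82),.0684),("ftR",(378,137),.0684),("btL",(195,61),.0695),("btR",(383,121),.0695)):
    print("S",n,onz(S,*sp(*p),z))
E
python3 m.py
```

```text
top (224.2, 166.2) None
scene (384.4, 293.6) None
ball [0.65526555 0.15722015 0.01724988] 0.000652695151152165
ball z17 top [0.65521608 0.15758658 0.017     ] scene [0.65521289 0.1568785  0.017     ]
shaft foot top [0.52452979 0.16112287 0.0335    ] scene [0.515781   0.16015074 0.0335    ]
TL [0.52281142 0.19744921 0.0684    ]
TR [0.52037811 0.12720687 0.0684    ]
bTR [0.50920539 0.12453778 0.0695    ]
bTL [0.51124658 0.19616477 0.0695    ]
botL [0.50295968 0.19710018 0.        ]
botR [0.50129579 0.12734225 0.        ]
S fbL [0.51276112 0.12747998 0.        ]
S fbR [0.51365309 0.19647949 0.        ]
S ftL [0.52130207 0.12789643 0.0684    ]
S ftR [0.52082498 0.19670665 0.0684    ]
S btL [0.50969688 0.12738312 0.0695    ]
S btR [0.51296501 0.19635612 0.0695    ]
```

```bash
cat > rel.py <<'E'
from h import *
from plant import robot
import sys
s=robot.state(); p=np.array(s["eef_pos"]); M=R.from_rotvec(s["orientation"]).as_matrix()
print("t",round(s["clock"],2),"pos",p.round(4),"F",np.round(s["ft_force"],1),"gap",round(s["finger_gap"],3),"q",np.round(s["qpos"],2))
print("axes\n",M.T.round(4))
a=np.radians(-1.9); d=np.array([np.cos(a),np.sin(a),0])
for sg in(1,-1):
  x=M.T@(sg*d); print("turn about y to align tool x with",sg,"shaft:",np.degrees(np.arctan2(-x[2],x[0])).round(2))
for g in ([.655,.157,.1],[.655,.157,.004]): print(g,(M.T@(np.array(g)-p)*1e3).round(1))
E
python3 rel.py
```

```text
t 0.2 pos [0.1963 0.54   0.2306] F [-0.3 -0.4  0. ] gap 0.999 q [ 1.01  0.16  1.6  -0.    1.39 -0.21]
axes
 [[ 9.398e-01 -3.418e-01 -2.000e-04]
 [-6.000e-04 -1.100e-03 -1.000e+00]
 [ 3.418e-01  9.398e-01 -1.200e-03]]
turn about y to align tool x with 1 shaft: -18.09
turn about y to align tool x with -1 shaft: 161.91
[0.655, 0.157, 0.1] [ 562.   130.8 -203. ]
[0.655, 0.157, 0.004] [ 562.   226.8 -202.9]
```

Call:
play_rows(targets=[[40,4,-14,0,85],[80,12,-29,0,85],[120,20,-43,0,85],[160,28,-58,0,85],[200,36,-72,0,85],[240,44,-87,0,85],[280,52,-101,0,85],[320,60,-115,0,85]], force=40)

```text
clock: 1.0
eef_pos: [0.4588, 0.3212, 0.1703]
orientation: [-1.554, 0.274, -0.273]
ft_force: [-0.2, 0.4, 0.2]
finger_gap: 0.993
```

```bash
python3 rel.py
```

```text
t 1.0 pos [0.4588 0.3212 0.1703] F [-0.2  0.4  0.2] gap 0.993 q [ 0.4   0.17  1.7  -0.    1.27 -0.83]
axes
 [[ 9.397e-01 -3.419e-01 -4.000e-04]
 [-8.000e-04 -9.000e-04 -1.000e+00]
 [ 3.419e-01  9.397e-01 -1.200e-03]]
turn about y to align tool x with 1 shaft: -18.09
turn about y to align tool x with -1 shaft: 161.91
[0.655, 0.157, 0.1] [240.6  70.3 -87.1]
[0.655, 0.157, 0.004] [240.6 166.3 -87. ]
```

Call:
play_rows(targets=[[40,12,-15,-3,80],[80,24,-29,-6,75],[120,36,-44,-9,70],[160,48,-58,-12,70],[200,60,-73,-15,70],[241,70,-87,-18,70],[241,70,-87,-18.1,70],[241,70,-87,-18.1,70]])

```text
clock: 1.8
eef_pos: [0.6554, 0.1562, 0.0993]
orientation: [-1.571, 0.029, -0.025]
ft_force: [-0.4, 0.2, 0.2]
finger_gap: 0.821
```

```bash
python3 rel.py; python3 - <<'E'
from h import *
from plant import robot
s=robot.state()
f=robot.grab_frame("wrist"); cv2.imwrite("pics/w1.png",f["pixels"])
np.set_printoptions(suppress=True,precision=4)
print(f["tool_from_camera"],f["camera_matrix"],f["k1"])
p=np.array(s["eef_pos"]);M=R.from_rotvec(s["orientation"]).as_matrix();C=f["tool_from_camera"]
f["xyz"]=p+M@C[:3,3]; f["rotation"]=R.from_matrix(M@C[:3,:3]).as_rotvec()
print(f["xyz"]); print(proj(f,[.655,.157,.017]),proj(f,[.502,.162,0]))
E
```

```text
t 1.8 pos [0.6554 0.1562 0.0993] F [-0.4  0.2  0.2] gap 0.821 q [ 0.06  0.53  1.4  -0.    1.22 -1.48]
axes
 [[ 9.994e-01 -3.490e-02 -2.500e-03]
 [-2.500e-03 -7.000e-04 -1.000e+00]
 [ 3.490e-02  9.994e-01 -8.000e-04]]
turn about y to align tool x with 1 shaft: -0.1
turn about y to align tool x with -1 shaft: 179.9
[0.655, 0.157, 0.1] [-0.4 -0.7  0.8]
[0.655, 0.157, 0.004] [-0.2 95.3  0.8]
[[-0.0004 -0.9627 -0.2705 -0.0694]
 [-0.0007  0.2705 -0.9627 -0.1417]
 [ 1.     -0.0002 -0.0008  0.0002]
 [ 0.      0.      0.      1.    ]] [[298.3237   0.     319.7438]
 [  0.     298.3237 197.3774]
 [  0.       0.       1.    ]] -0.005067180835914567
[0.5863 0.1589 0.2412]
(np.float64(320.3496927938143), np.float64(205.08884849222738)) (np.float64(320.01794645329016), np.float64(-9.78696929931911))
```

View pics/w1.png

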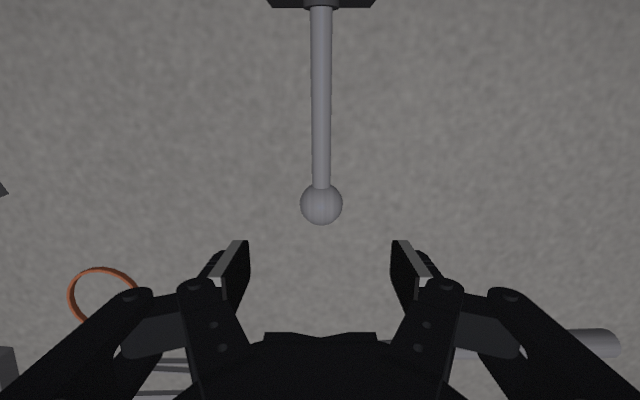

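The wrist view shows the ball at about (321,205), where I predicted (320,205), with the shaft lined up in the image. I descend next.

Call:
play_rows(targets=[[0,20,1,0,65],[0,40,1,0,60],[0,60,1,0,60],[0,75,1,0,60],[0,85,1,0,60],[0,92,1,0,60],[0,95,1,0,60],[0,95,1,0,60]])

```text
clock: 2.65
eef_pos: [0.655, 0.1582, 0.0051]
orientation: [-1.571, 0.027, -0.025]
ft_force: [0.1, -0.5, -0.8]
finger_gap: 0.705
```

```bash
python3 rel.py
```

```text
t 2.65 pos [0.655  0.1582 0.0051] F [ 0.1 -0.5 -0.8] gap 0.705 q [ 0.06  0.65  1.43 -0.    1.06 -1.48]
axes
 [[ 9.994e-01 -3.350e-02 -1.500e-03]
 [-1.500e-03 -6.000e-04 -1.000e+00]
 [ 3.350e-02  9.994e-01 -6.000e-04]]
turn about y to align tool x with 1 shaft: -0.02
turn about y to align tool x with -1 shaft: 179.98
[0.655, 0.157, 0.1] [ -0.1 -94.9  -1.3]
[0.655, 0.157, 0.004] [ 0.   1.1 -1.2]
```

Call:
play_rows(targets=[[0,1,-1,0,50],[0,1,-1,0,40],[0,1,-1,0,30],[0,1,-1,0,20],[0,1,-1,0,20],[0,1,-1,0,20],[0,1,-1,0,20],[0,1,-1,0,20]], force=40)

```text
clock: 3.45
eef_pos: [0.6555, 0.1571, 0.0049]
orientation: [-1.571, 0.027, -0.026]
ft_force: [-1.1, -0.8, 5.5]
finger_gap: 0.371
```

```bash
python3 rel.py; python3 - <<'E'
from h import *
from plant import robot
f=robot.grab_frame("wrist"); cv2.imwrite("pics/w2.png",f["pixels"])
E
```

```text
t 3.45 pos [0.6555 0.1571 0.0049] F [-1.1 -0.8  5.5] gap 0.371 q [ 0.06  0.65  1.43 -0.    1.06 -1.48]
axes
 [[ 9.994e-01 -3.350e-02 -5.000e-04]
 [-5.000e-04 -7.000e-04 -1.000e+00]
 [ 3.350e-02  9.994e-01 -7.000e-04]]
turn about y to align tool x with 1 shaft: -0.02
turn about y to align tool x with -1 shaft: 179.98
[0.655, 0.157, 0.1] [ -0.5 -95.1  -0.2]
[0.655, 0.157, 0.004] [-0.5  0.9 -0.1]
```

View pics/w2.png

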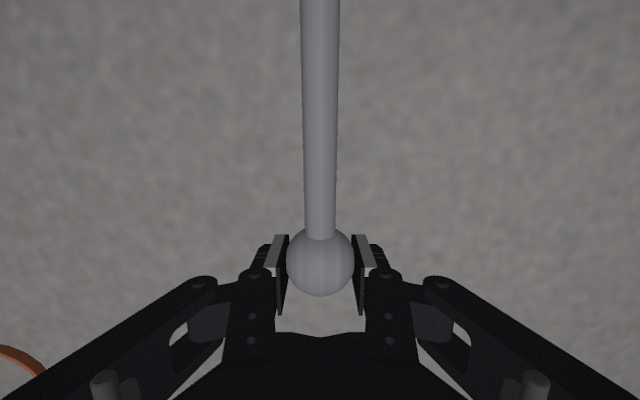

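```bash
cat > arc.py <<'E'
from h import *
from plant import robot
import sys
p0=np.array([.6555,.1571,.0049]); Rr=154.03; f0=np.arcsin(17/Rr)
a=np.radians(-1.9); d=np.array([np.cos(a),np.sin(a),0])
s=robot.state(); p=np.array(s["eef_pos"]); M=R.from_rotvec(s["orientation"]).as_matrix()
r=(p-p0)*1e3; X=r@d+Rr*np.cos(f0); Z=r[2]+17
print("t",round(s["clock"],2),"F",np.round(s["ft_force"],1),"gap",round(s["finger_gap"],3),"phi",np.degrees(np.arctan2(Z,X)).round(2),"radius",np.hypot(X,Z).round(2),"lat",(r@[-d[1],d[0],0]).round(2),"tilt",np.degrees(np.arccos(np.clip(-M[2,1],-1,1))).round(2))
for ph in map(float,sys.argv[1:]):
  f=np.radians(ph); g=p0+(d*Rr*(np.cos(f)-np.cos(f0))+np.array([0,0,1])*(Rr*np.sin(f)-17))/1e3
  print(ph,(M.T@(g-p)*1e3).round(1))
E
python3 arc.py 8 10 13 16 20 24 28 32
```

```text
t 3.5 F [-1.5 -1.1  5.5] gap 0.368 phi 6.33 radius 154.01 lat 0.02 tilt 0.05
8.0 [-0.5 -4.5 -0. ]
10.0 [-1.4 -9.8 -0. ]
13.0 [ -3.  -17.7  -0. ]
16.0 [ -5.  -25.5  -0. ]
20.0 [ -8.3 -35.7  -0. ]
24.0 [-12.4 -45.7  -0.1]
28.0 [-17.1 -55.3  -0.1]
32.0 [-22.5 -64.6  -0.1]
```

Call:
play_rows(targets=[[0,0,0,0,15],[-0.5,-4.5,0,0,15],[-1.4,-9.8,0,0,15],[-3,-17.7,0,0,15],[-4,-21.5,0,0,15],[-5,-25.5,0,0,15],[-5,-25.5,0,0,15]])

```text
clock: 4.2
eef_pos: [0.6499, 0.1575, 0.0306]
orientation: [-1.571, 0.027, -0.025]
ft_force: [-0.6, -0.2, -3.1]
finger_gap: 0.371
```

```bash
python3 arc.py 20 24 28 32 36 40 44 48; python3 - <<'E'
from h import *
from plant import robot
f=robot.grab_frame("scene"); cv2.imwrite("pics/s2.png",f["pixels"])
E
```

```text
t 4.2 F [-0.6 -0.2 -3.1] gap 0.371 phi 16.13 radius 153.56 lat 0.2 tilt 0.09
20.0 [ -2.8 -10.   -0.2]
24.0 [ -6.8 -20.   -0.2]
28.0 [-11.6 -29.6  -0.2]
32.0 [-16.9 -38.9  -0.2]
36.0 [-23.  -47.8  -0.2]
40.0 [-29.6 -56.3  -0.2]
44.0 [-36.8 -64.3  -0.2]
48.0 [-44.5 -71.7  -0.3]
```

View pics/s2.png

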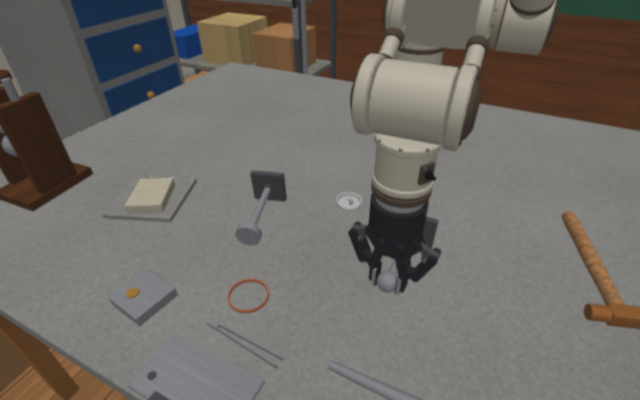

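The ball is held at (387,282) and raised. The -3 N load matches the stake's share of its weight, so I continue the arc.

Call:
play_rows(targets=[[-2.8,-10,0,0,15],[-6.8,-20,0,0,15],[-11.6,-29.6,0,0,15],[-16.9,-38.9,0,0,15],[-23,-47.8,0,0,15],[-29.6,-56.3,0,0,15],[-29.6,-56.3,0,0,15]])

```text
clock: 4.95
eef_pos: [0.6205, 0.1588, 0.0884]
orientation: [-1.571, 0.025, -0.027]
ft_force: [-0.7, 0.4, -3.8]
finger_gap: 0.372
```

```bash
python3 arc.py 44 48 52 56 60 64 68 72
```

```text
t 4.95 F [-0.7  0.4 -3.8] gap 0.372 phi 40.4 radius 155.01 lat 0.49 tilt 0.05
44.0 [-7.2 -6.5 -0.5]
48.0 [-15.  -14.   -0.5]
52.0 [-23.2 -20.9  -0.5]
56.0 [-31.9 -27.3  -0.5]
60.0 [-41.  -33.   -0.5]
64.0 [-50.5 -38.   -0.5]
68.0 [-60.3 -42.4  -0.5]
72.0 [-70.4 -46.1  -0.5]
```

```bash
python3 - <<'E'
from h import *
from plant import robot
a=robot.grab_frame("wrist")["pixels"]; b=robot.grab_frame("top")["pixels"]
cv2.imwrite("pics/w3.png",np.hstack([cv2.resize(a,(400,250)),cv2.resize(b,(400,250))]))
f=robot.grab_frame("scene")
cv2.imwrite("pics/s3.png",cv2.resize(f["pixels"][180:320,340:480],None,fx=4,fy=4,interpolation=cv2.INTER_CUBIC))
E
```

```text
(no output)
```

View pics/w3.png

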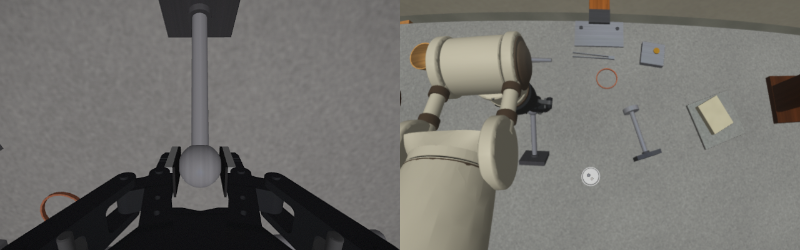

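View pics/s3.png

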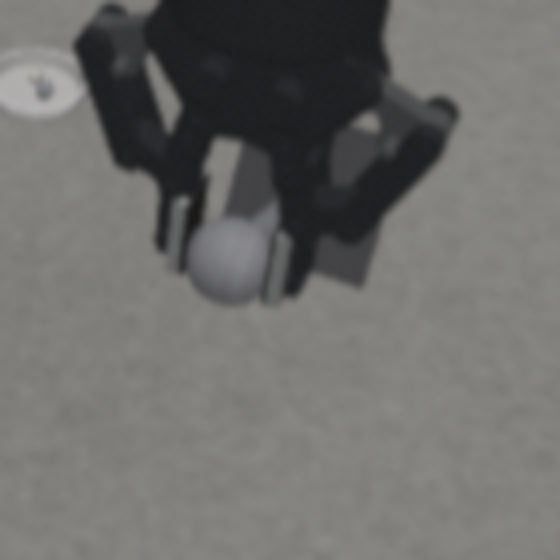

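The stake is swivelling properly in the grip: the wrist view shows its foot square-on at the top. I continue.

Call:
play_rows(targets=[[-7.2,-6.5,-0.5,0,15],[-15,-14,-0.5,0,15],[-23.2,-20.9,-0.5,0,15],[-31.9,-27.3,-0.5,0,15],[-41,-33,-0.5,0,15],[-50.5,-38,-0.5,0,15],[-60.3,-42.4,-0.5,0,15],[-60.3,-42.4,-0.5,0,15]])

```text
clock: 5.9
eef_pos: [0.5598, 0.1603, 0.13]
orientation: [-1.571, 0.026, -0.026]
ft_force: [-0.0, 0.1, -2.7]
finger_gap: 0.37
```

```bash
python3 arc.py 72 76 80 84 88 92 96 100 103.1
```

```text
t 5.9 F [-0.   0.1 -2.7] gap 0.37 phi 68.04 radius 153.22 lat 0.01 tilt 0.03
72.0 [-9.7 -4.4 -0. ]
76.0 [-20.   -7.4  -0. ]
80.0 [-30.5  -9.6  -0. ]
84.0 [-41.2 -11.1  -0. ]
88.0 [-51.9 -11.9  -0. ]
92.0 [-62.7 -11.9  -0. ]
96.0 [-73.4 -11.1  -0. ]
100.0 [-84.   -9.6  -0. ]
103.1 [-92.2  -8.   -0. ]
```

Call:
play_rows(targets=[[-9.7,-4.4,0,0,15],[-20,-7.4,0,0,15],[-30.5,-9.6,0,0,15],[-41.2,-11.1,0,0,15],[-51.9,-11.9,0,0,15],[-51.9,-11.9,0,0,15]])

```text
clock: 6.5
eef_pos: [0.5067, 0.1622, 0.142]
orientation: [-1.571, 0.026, -0.026]
ft_force: [0.0, -0.1, -3.3]
finger_gap: 0.365
```

```bash
python3 arc.py 92 96 100 103.1; python3 - <<'E'
from h import *
from plant import robot
a=robot.grab_frame("wrist")["pixels"]; b=robot.grab_frame("top")["pixels"]
cv2.imwrite("pics/w4.png",np.hstack([cv2.resize(a,(400,250)),cv2.resize(b,(400,250))]))
f=robot.grab_frame("scene")
cv2.imwrite("pics/s4.png",cv2.resize(f["pixels"][140:280,360:500],None,fx=4,fy=4,interpolation=cv2.INTER_CUBIC))
E
```

```text
t 6.5 F [ 0.  -0.1 -3.3] gap 0.365 phi 88.45 radius 154.13 lat 0.12 tilt 0.02
92.0 [-9.5  0.1 -0.1]
96.0 [-20.3   0.9  -0.1]
100.0 [-30.9   2.4  -0.1]
103.1 [-39.1   4.   -0.1]
```

View pics/w4.png

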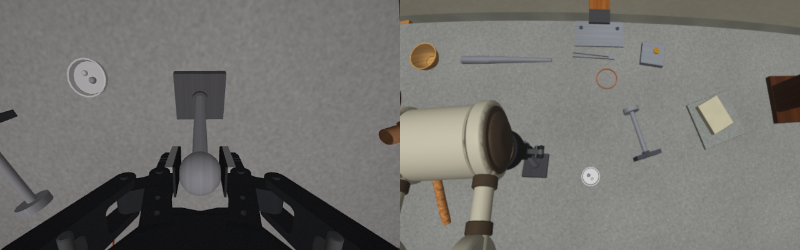

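View pics/s4.png

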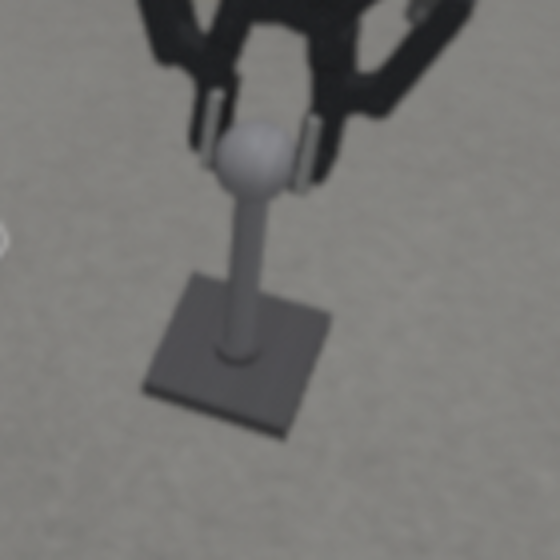

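```bash
python3 - <<'E'
from h import *
from plant import robot
S=robot.grab_frame("scene")
q=lambda U,V:(360+(U+.5)/4-.5,140+(V+.5)/4-.5)
for p in ((145,393),(285,439)): print(onz(S,*q(*p),0))
E
```

```text
[0.50271891 0.12792941 0.        ]
[0.50419705 0.19647419 0.        ]
```

The pivot edge still measures x ≈ 0.503, against ≈ 0.502 at the start. It is down and hasn't moved, so I finish the arc gently.

Call:
play_rows(targets=[[-5,0,0,0,15],[-9.5,0.1,0,0,15],[-15,0.4,0,0,15],[-20.3,0.9,0,0,15],[-25.5,1.6,0,0,15],[-30.9,2.4,0,0,15],[-35,3.2,0,0,15],[-37,3.6,0,0,15]])

```text
clock: 7.5
eef_pos: [0.471, 0.1634, 0.1389]
orientation: [-1.571, 0.025, -0.027]
ft_force: [-1.2, 0.2, 5.8]
finger_gap: 0.365
```

```bash
python3 arc.py 102 103.1 104; python3 - <<'E'
from h import *
from plant import robot
f=robot.grab_frame("scene")
cv2.imwrite("pics/s5.png",cv2.resize(f["pixels"][130:270,360:500],None,fx=4,fy=4,interpolation=cv2.INTER_CUBIC))
E
```

```text
t 7.5 F [-1.2  0.2  5.8] gap 0.365 phi 101.79 radius 154.22 lat 0.19 tilt 0.09
102.0 [-0.5  0.3 -0.2]
103.1 [-3.4  0.9 -0.2]
104.0 [-5.7  1.5 -0.2]
```

View pics/s5.png

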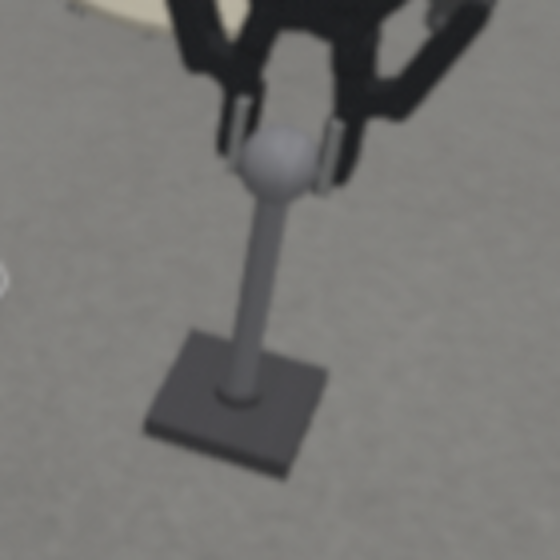

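Call:
play_rows(targets=[[-1.5,0,0,0,15],[-3,0.3,0,0,15],[-3,0.3,0,0,15],[-3,0.3,0,0,15]])

```text
clock: 7.95
eef_pos: [0.4678, 0.1635, 0.1384]
orientation: [-1.57, 0.025, -0.027]
ft_force: [-0.8, -0.8, 0.7]
finger_gap: 0.36
```

```bash
python3 arc.py; cat > up.py <<'E'
from h import *
from plant import robot
import sys
f=robot.grab_frame("scene")
g=f["pixels"][130:270,360:500]; cv2.imwrite(sys.argv[1],cv2.resize(g,None,fx=4,fy=4,interpolation=cv2.INTER_CUBIC))
E
python3 up.py pics/s6.png
```

```text
t 7.95 F [-0.8 -0.8  0.7] gap 0.36 phi 103.01 radius 154.44 lat 0.19 tilt 0.06
```

View pics/s6.png

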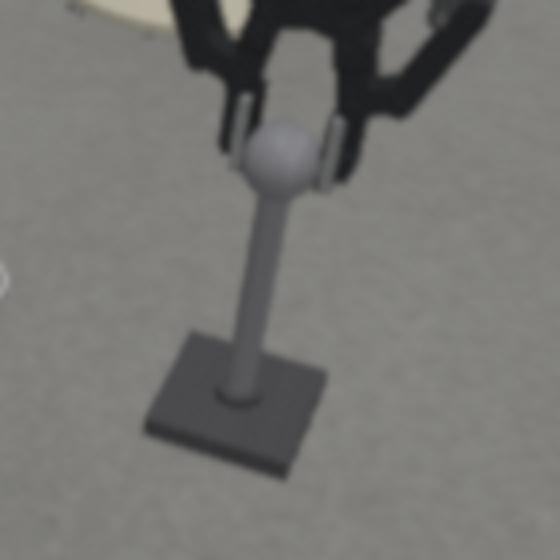

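Foot edges are unchanged, the stake looks upright and the wrist load is about 0.7 N. I release.

Call:
play_rows(targets=[[0,0,0,0,33],[0,0,0,0,36],[0,0,0,0,40],[0,0,0,0,46],[0,0,0,0,55],[0,0,0,0,65],[0,0,0,0,75],[0,0,0,0,75]], force=20)

```text
clock: 8.8
eef_pos: [0.4678, 0.1635, 0.1384]
orientation: [-1.57, 0.025, -0.027]
ft_force: [0.2, -0.2, 0.9]
finger_gap: 0.878
```

```bash
python3 arc.py; python3 up.py pics/s7.png
```

```text
t 8.8 F [ 0.2 -0.2  0.9] gap 0.878 phi 102.98 radius 154.45 lat 0.19 tilt 0.07
```

View pics/s7.png

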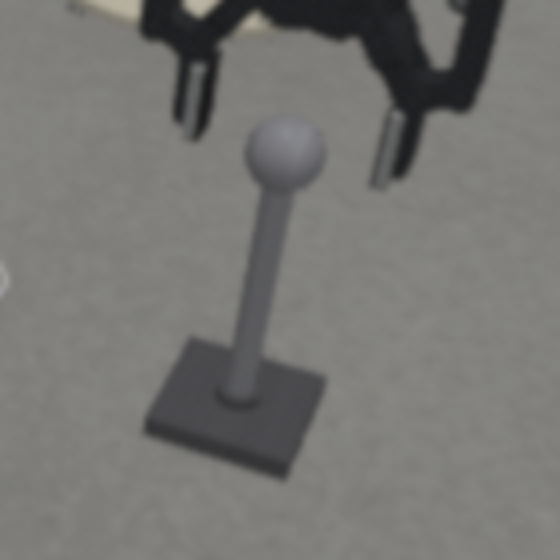

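Released and standing free. I raise the gripper straight up.

Call:
play_rows(targets=[[0,-10,0,0,80],[0,-25,0,0,80],[0,-45,0,0,80],[0,-65,0,0,80],[0,-85,0,0,80],[0,-100,0,0,80],[0,-110,0,0,80],[0,-110,0,0,80]])

```text
clock: 9.65
eef_pos: [0.4686, 0.1636, 0.2504]
orientation: [-1.57, 0.023, -0.03]
ft_force: [-0.7, -0.1, -0.3]
finger_gap: 0.933
```

```bash
python3 - <<'E'
from h import *
from plant import robot
s=robot.state(); print(s["clock"],s["eef_pos"],s["ft_force"])
S=robot.grab_frame("scene"); T=robot.grab_frame("top")
cv2.imwrite("pics/s8.png",S["pixels"]); cv2.imwrite("pics/t8.png",T["pixels"])
cv2.imwrite("pics/s8z.png",cv2.resize(S["pixels"][130:270,360:500],None,fx=4,fy=4,interpolation=cv2.INTER_CUBIC))
a=cv2.imread("pics/scene0.png").astype(int)[160:250,225:300]; print("flat diff",np.abs(a-S["pixels"][160:250,225:300]).max())
E
```

```text
9.65 [0.46864559 0.16361094 0.25039839] [-0.66550731 -0.10691038 -0.28515755]
flat diff 3
```

View pics/s8.png

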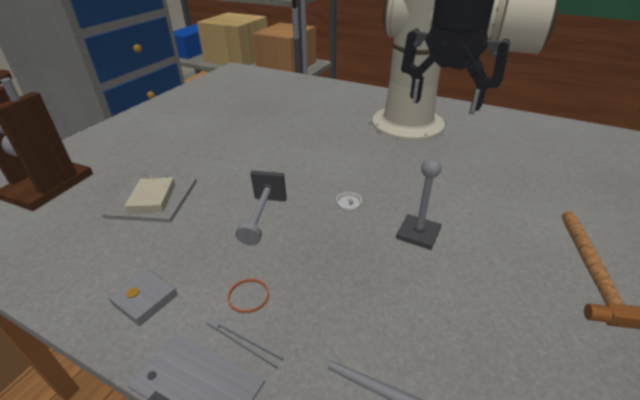

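View pics/s8z.png

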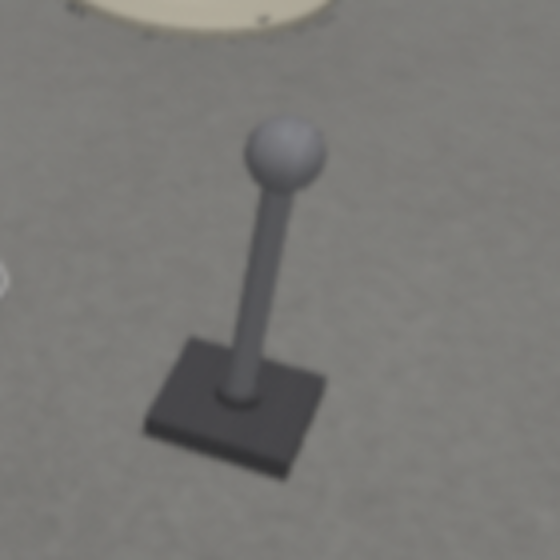

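The stake stands free: ball at (431,168), foot at about (420,232), gripper well above. One numeric check before I hand it in.

```bash
python3 - <<'E'
from h import *
from plant import robot
S=robot.grab_frame("scene")
q=lambda U,V:(360+(U+.5)/4-.5,130+(V+.5)/4-.5)
print("ball@.15",onz(S,*q(286,153),.15),"foot collar@.012",onz(S,*q(239,396),.012))
for p in ((146,433),(286,478)): print("near edge",onz(S,*q(*p),0))
for p in ((193,337),(327,379)): print("far edge top",onz(S,*q(*p),.012))
robot.finish_job(); print(robot.state()["clock"])
E
```

```text
ball@.15 [0.46919098 0.16304627 0.15      ] foot collar@.012 [0.47029741 0.16343218 0.012     ]
near edge [0.50250543 0.12836267 0.        ]
near edge [0.50333185 0.19672711 0.        ]
far edge top [0.43601212 0.13014601 0.012     ]
far edge top [0.43878349 0.19881378 0.012     ]
the job is handed in; nothing more can be done
the job is handed in; nothing more can be done
```

The ball stake now stands upright by itself on its square foot, where it lay, and the job is handed in. I pinched the ball across the shaft and led it over a 154 mm arc about the foot's lower edge. Then I opened the fingers and lifted the gripper clear.

- **Upright:** the last picture puts the ball at (0.469, 0.163) at 150 mm height, directly above the foot centre at (0.470, 0.163).
- **Pivot edge:** it measures x ≈ 0.503, against ≈ 0.502 at the start, so it stayed put within the camera accuracy of about 2 mm. In the first scene picture this edge had read about 0.513, because the shaft-side face of the foot, which I measured there, hid the true edge.
- **Flat stake:** its region of the scene picture is unchanged from the start, to within image noise.
- **Limits:** the moves ended at about 9.7 s, and every wrist force reading stayed below 6 N.

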